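# Lock the grooved plug into the decoction canister's cam-arm coupler

### The arm

A 6-joint arm with a two-finger parallel gripper is mounted at the origin on the work surface. World frame = base frame: x ahead of the robot, y to its left, z up, the work surface at z = 0. Lengths are in m, angles in rad, forces in N, time in s.
With the tool pointing down it reaches from about 0.275 to 0.725 m from the base axis. Payload 15.9 kg.
Tool frame: the origin (TCP) lies between the finger pads; the fingertips stand 22 mm ahead of it and the grasp point (between the pads) lies 3 mm ahead of it; z points along the fingers, y is the line along which they close (so a half turn about z gives the same grasp; the last joint's range is limited). The gripper opens to 85 mm and grips with 20 to 120 N. Pads are 22 mm wide; open, the fingers measure 114 mm over their backs; the gripper's body (76 mm by 85 mm) begins 54 mm behind the grasp point. The pads swing forward as they close: fully open they stand 13 mm farther back than shut.
Start: joints at [1.341, 0.213, -0.034, 1.323, 0, 1.571], TCP at [0.114, 0.487, 0.253] pointing down, gripper open.
Joint ranges: [-2.98, 2.98], [-0.74, 1.72], [-1.14, 1.35], [-2.1, 2.04], [-1.57, 1.44], [-3.14, 3.14]. Speed limits (rad/s): [1.89, 1.89, 2.39, 2.57, 3.14, 3.14].

### API

Orientations are given as a unit quaternion [w, x, y, z].
In Python, from bench import robot gives the robot as it stands.
- The arm moves only by the tool arm_command, never from a script. Its argument "series" is a list of rows, each a list of 4 numbers: the shift along the tool's x, y, z in m, then the turn about the tool's z in degrees. In form: [[x, y, z, turn], ...]. A call has 1 to 5 rows; each row is the pose to reach, as a shift and turn from the pose commanded when the call began, along the tool's axes at that moment; what a row does not reach only later rows make up. A row lasts 1/12 s, in which the tool goes at most 41.7 mm and 7.16 degrees, less where a joint would pass 70% of its speed; a pose out of reach is approached as far as the arm can. A call with a gripper value outside its range is refused whole. "hand" is the opening, from 0 (shut) to 1 (fully open), set as the call begins (left out, the last holds). The fingers move at their own pace and stop on an object; the grip force is fixed at half the most. Time passes only in rows, so rows that repeat a pose let the fingers close. It gives the time, the measured TCP pose, the force, the opening and the grip force at its end, in the units of the state.
- robot.read_state(): the state, without advancing time (a new reading comes with each control period).
- robot.snapshot(name): name is "scene" or "top" or "wrist"; returns a dict with "img" (480x640x3 uint8, blue, green, red), "range_z" (480x640 float32, m along the optical axis (not along the pixel's ray), 0 where there is no reading), "camera_matrix" (3x3 intrinsics, pixels), "T" (4x4, takes a point from camera to world coordinates). Camera axes: x right, y down, z forward; pixel columns grow to the right and rows downward; lengths in m; the calibration is good to about 2 mm. A picture is of the moment at which its call begins.
- robot.job_done(): hands the job in; it is judged then, once.
The state is a dict: "time": time; "joint_pos": joint angles; "joint_vel": joint speeds; "tau": joint torques, N m; "position": TCP position; "eef_rot": TCP orientation; "force": force on the tool from outside, world axes, zero at the start; "wrist_torque": the same for the moment, N m; "gripper_width": finger opening in m; "grip_force": force on a finger pad.
Only numpy, scipy, OpenCV 4.12 (cv2) and the standard library are available. Lean on these libraries where they do the work, as an engineer would, in place of code of your own. Each camera call takes 0.05 s, during which the arm holds its last target. There are 200 camera calls.

### The job

Close up the decoction canister: with both of the coupler's cam arms still raised, set the grooved plug upright into the coupler's mouth and let it rest on the rubber seat, then swing the two arms down together until both are fully home and the plug is drawn down tight. Do it gently: never have one arm home while the other is still well up, do not force the plug onto its seat or the arms onto their stops, and leave everything else on the counter as it stands.

Things in the scene. Friction and masses are not known exactly. Their poses are not given: they have to be found in the camera images.
- canister: low stainless canister, 170 mm wide, 85 mm high to its lid, fixed to the counter, with the coupler standing up from the middle of its lid, on the same upright axis. Origin: centre of its underside; z up; x is the level direction in which the two cam arms lie (cam_a on +x, cam_b on -x)
- seat (a joint): how far the rubber seat in the coupler is pressed down, m (0 = free). Coupler: upright metal tube, 49 mm outside, 36.4 mm bore, screwed more or less deep into the lid: its rim is 135 to 145 mm above the counter, not measured. The seat's face is 26 mm below the rim; it gives 1 mm per 6 N, at most 6 mm; locked, the plug holds it 2.5 to 3 mm down. Over 5.5 mm damages it
- cam_a (a joint): angle of the arm on the canister's +x side, rad: 0 = home (down, at its rigid stop), 1.9 = thrown back; starts at 1.35-1.55, stays where left. Polished, slippery brass. Pivot 22.6 mm from the coupler's axis, 7 mm below its rim; a 22 mm shank, then a tab bent outward, 22 mm wide. Home, the tab lies 32-61 mm from the axis, its upper face 25-32 mm below the rim, 14 deg from level
- cam_b (a joint): the same for the arm on the canister's -x side. An arm moves under about 3 N at its tab, up to 10 N below 1.2 rad, where the cam draws on the plug. Two fingers spread 70 to 110 mm apart, astride the plug's head and coming straight down, press both tabs at once; or press them in turns, part of the way each
- plug_mid (a point): centre (half-way up) of the loose grooved plug, solid metal, 210 to 370 g, round, 52 mm high, upright on its foot; z along its axis. From the foot up: taper 26 to 34 mm wide (0-5 mm), 34 mm land (to 12), groove, neck 23 mm wide, 34 mm land (28-34), round head 30 mm wide (34-52), held by this. 1.2 mm play all round in the bore; on the seat its centre is level with the rim, head 8-26 above
- plain_plug: plain stainless plug without a groove: a 48 mm disc 26 mm high with a 26 mm knob on it, 42 mm high in all. Does not belong to this coupler; leave it. Origin: centre of its underside
- mortar: brass mortar, 100 mm wide, 85 mm high, with its pestle fast in it. Leave it. Origin: centre of the underside
- jar_tall: brown glass jar, 72 mm wide, 150 mm high. Leave it. Origin: centre of the underside
- packets: block of folded paper packets, 100 x 75 x 25 mm. Leave it. Origin: centre of the underside
- spare_gasket: flat black rubber ring, 38 mm wide, 6 mm high. Leave it. Origin: centre of the underside
- weight: brass weight, 40 mm wide, 40 mm high. Leave it. Origin: centre of the underside
Things that resemble listed ones, but are neither listed nor needed, are in the scene too. What is shaped like the part that bears plug_mid but orange or pink is not meant.

How it is judged:
On the way, in this order (a step that is already met when the one before it is completed fails the run):
1. the plug rests on the seat, upright in the coupler's mouth, with both arms still raised (horizontal distance between plug_mid and canister below 0.004 m and angle between plug_mid's own z axis and vertical below 0.08 rad and value of joint seat above 0.0002 m and value of joint each of cam_a, cam_b above 1.1 rad), for 0.2 s.
2. both arms are home and the plug is drawn down (value of joint each of cam_a, cam_b below 0.06 rad and value of joint seat above 0.0015 m), for 0.2 s.
At the end, for the whole second after the job is handed in: The plug stands in the coupler within 4 mm of its axis and 0.08 rad of upright, pressing the seat at least 1.5 mm down, at rest; both arms are within 0.06 rad of fully home (all of step 2 and horizontal distance between plug_mid and canister below 0.004 m and angle between plug_mid's own z axis and vertical below 0.08 rad and linear speed of plug below 0.02 m/s); the robot touches nothing.
It fails at once if one arm is nearly home (below 0.25 rad) while the other is still well up (above 0.8 rad) ((value of joint cam_a below 0.25 rad and value of joint cam_b above 0.8 rad) or (value of joint cam_b below 0.25 rad and value of joint cam_a above 0.8 rad)).
It fails at once if the fingers press on the canister, its coupler or its arms with more than 40 N (contact force between the fingers and canister above 40 N).
It fails at once if the seat is pressed more than 5.5 mm down (value of joint seat above 0.0055 m).
It fails at once if something else on the counter is moved by more than 30 mm (distance of any of plain_plug, mortar, jar_tall, packets, spare_gasket, weight from where it was at the start of the episode above 0.03 m).
It also fails if it takes over 64 s, if anything falls off the work surface, if the arm or the gripper's body presses on something with over 40 N, if the wrist force passes 120 N, or if a joint passes its speed limit or range.

## Working session

There is one attempt and no reset: what is moved stays moved. The work goes in short steps, Python scripts to look and compute and a tool call to move; the robot and the scene stay as the last step left them, time stands still between calls to the robot, and variables do not carry over. Pictures are saved under pics/ and viewed, at most 10 in all, crops included, and the job is handed in when it is done.

Besides the shell and the picture viewer there is one more tool, called as name(argument=value, ...), one argument or row to a line, values as JSON. arm_command: Moves the arm, as the interface text tells. Its arguments: {"type":"object","properties":{"series":{"type":"array"},"hand":{"type":"number"}},"required":["series"]}

```bash
ls; mkdir -p pics; python3 - <<'E'
from bench import robot
import cv2,numpy as np
s=robot.read_state();print(s)
for n in("scene","top"):
    d=robot.snapshot(n);cv2.imwrite(f"pics/{n}0.png",d["img"]);np.savez(f"{n}0.npz",**d);print(n,d["camera_matrix"],d["T"])
E
```

```text
pics
{'time': 0.0, 'joint_pos': array([ 1.34100593e+00,  2.13372918e-01, -3.50557209e-02,  1.32350800e+00,
        1.45570469e-05,  1.57080783e+00]), 'joint_vel': array([-8.98430801e-04, -8.59095237e-04, -6.17473550e-05, -6.77785617e-04,
       -1.61719721e-03, -1.82375388e-03]), 'tau': array([-8.37908792e-04, -6.86150980e+01,  4.87117553e+01,  1.73567579e-02,
        1.83454813e-04,  1.82661267e-05]), 'position': array([0.11380998, 0.48654778, 0.25280912]), 'eef_rot': array([-7.25914192e-05,  1.14648278e-01,  9.93405983e-01, -5.65562703e-04]), 'force': array([ 0.57705517, -0.13228378, -0.49096019]), 'wrist_torque': array([ 0.04344779,  0.00283417, -0.01247655]), 'grip_force': 0.0, 'gripper_width': 0.0857212952006854}
scene [[520.17515931   0.         324.00610641]
 [  0.         520.17515931 234.64939486]
 [  0.           0.           1.        ]] [[ 0.25511239  0.82612205 -0.50243411  1.00526076]
 [ 0.96690515 -0.21609614  0.1356351  -0.1247375 ]
 [ 0.00347708 -0.52040832 -0.85391047  0.9135556 ]
 [ 0.          0.          0.          1.        ]]
top [[449.70666772   0.         322.07570618]
 [  0.         449.70666772 235.85537756]
 [  0.           0.           1.        ]] [[ 0.00935707 -0.98599993  0.16648297  0.37608508]
 [-0.99982816 -0.01188979 -0.01422291  0.00330606]
 [ 0.01600324 -0.16632128 -0.98594175  1.00905371]
 [ 0.          0.          0.          1.        ]]
```

View pics/scene0.png

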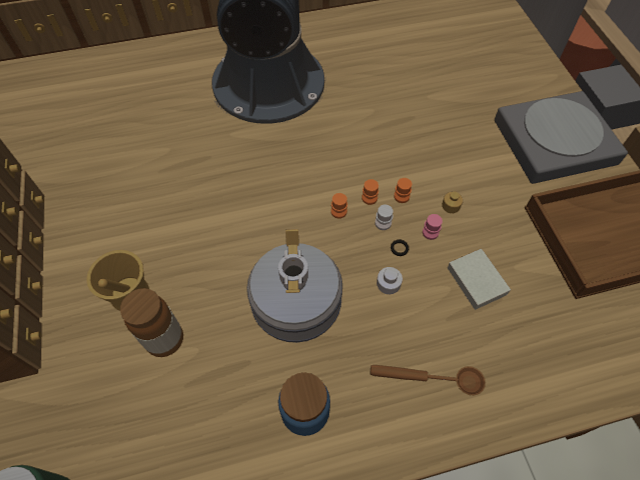

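View pics/top0.png

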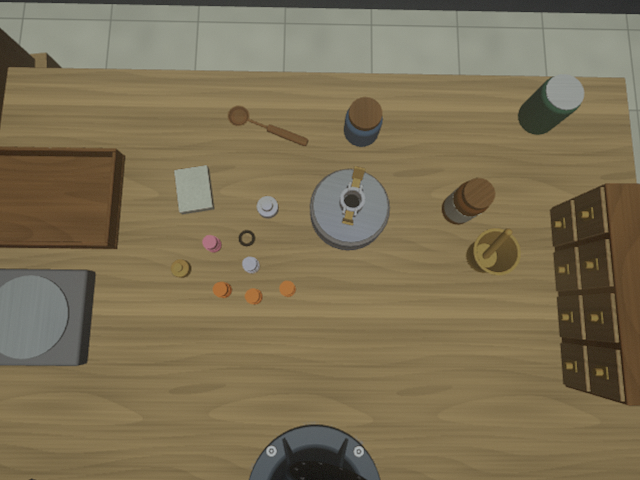

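The scene view shows the canister with its coupler at (293,268), arms up/down the picture, and the grey grooved plug at (384,217), with orange and pink look-alikes around it. In the top view the coupler is at (352,200), its arms at (357,178) and (348,216), and the plug at (250,265).

```bash
cat > h.py <<'E'
import numpy as np,cv2
from bench import robot
def cloud(d):
    K=d["camera_matrix"];z=d["range_z"];v,u=np.mgrid[:480,:640]
    p=np.stack([(u-K[0,2])/K[0,0]*z,(v-K[1,2])/K[1,1]*z,z],-1)
    return p@d["T"][:3,:3].T+d["T"][:3,3]
def box(d,u0,u1,v0,v1):
    return cloud(d)[v0:v1,u0:u1].reshape(-1,3), cv2.cvtColor(d["img"],cv2.COLOR_BGR2HSV)[v0:v1,u0:u1].reshape(-1,3)
def circ(p):
    (c,r)=cv2.minEnclosingCircle(p[:,:2].astype(np.float32));return np.round([*c,r,*p.mean(0)],4),len(p)
E
python3 - <<'E'
from h import *
B={"top":dict(plug=(238,262,252,280),cop=(325,380,160,235),can=(300,400,160,255)),"scene":dict(plug=(372,397,202,232),cop=(270,315,225,300),can=(240,350,230,345))}
for n in B:
    d=np.load(n+"0.npz")
    p,h=box(d,*B[n]["plug"]);print(n,"plug zmax",np.percentile(p[:,2],[90,97,100]))
    print(circ(p[p[:,2]>.047]))
    p,h=box(d,*B[n]["can"]);print("lid",circ(p[abs(p[:,2]-.085)<.004]))
    p,h=box(d,*B[n]["cop"])
    br=(h[:,1]>80)&(p[:,2]>.1)
    g=(h[:,1]<60)&(p[:,2]>.125)
    print("rim z",np.percentile(p[g,2],[10,50,90,99]),circ(p[g]))
    c=p[g].mean(0)
    q=p[br];x=q[:,0]>c[0]
    for s in(x,~x):print("arm",s.sum(),q[s].mean(0).round(4),q[s].min(0).round(4),q[s].max(0).round(4))
E
```

```text
top plug zmax [0.0526182  0.05425964 1.00905371]
(array([0.4297, 0.0804, 0.0941, 0.4752, 0.1412, 0.0698]), 163)
lid (array([ 0.5991, -0.069 ,  0.0796,  0.594 , -0.0676,  0.0852]), 3326)
rim z [0.13337872 0.13949606 0.14222827 1.00905371] (array([ 0.5115, -0.0436,  0.1434,  0.592 , -0.0671,  0.1645]), 370)
arm 192 [ 0.6436 -0.0782  0.149 ] [ 0.6236 -0.0914  0.1336] [ 0.6583 -0.0681  0.1681]
arm 116 [ 0.5566 -0.0589  0.1559] [ 0.3761 -0.0705  0.1036] [0.5794 0.0033 1.0091]
scene plug zmax [0.05132687 0.05280137 0.9135556 ]
(array([0.7336, 0.0163, 0.3062, 0.4782, 0.1431, 0.0562]), 162)
lid (array([ 0.5971, -0.0679,  0.0798,  0.6062, -0.0699,  0.0843]), 4477)
rim z [0.13079194 0.13823816 0.140494   0.9135556 ] (array([ 0.7802, -0.0863,  0.2284,  0.6055, -0.0689,  0.1518]), 523)
arm 141 [ 0.6597 -0.0803  0.194 ] [ 0.6169 -0.1247  0.125 ] [ 1.0053 -0.067   0.9136]
arm 279 [ 0.5525 -0.0585  0.1492] [ 0.538  -0.0686  0.1262] [ 0.5788 -0.0456  0.1675]
```

```bash
python3 - <<'E'
from h import *
B={"top":dict(plug=(238,262,252,280),cop=(325,380,160,235)),"scene":dict(plug=(372,397,202,232),cop=(270,315,225,300))}
for n in B:
    d=np.load(n+"0.npz")
    p,h=box(d,*B[n]["plug"]);q=p[(p[:,2]>.0465)&(p[:,2]<.06)&(h[:,1]<60)];print(n,"plug",circ(q),np.median(q,0).round(4))
    p,h=box(d,*B[n]["cop"])
    g=(h[:,1]<60)&(p[:,2]>.137)&(p[:,2]<.146);print("rim",circ(p[g]))
    br=(h[:,1]>80)&(p[:,2]>.12)&(p[:,2]<.2);c=np.array([.599,-.069]);q=p[br]
    x=q[:,0]>c[0];M=[]
    for s in(x,~x):
        w=q[s];M.append(w.mean(0));t=w[w[:,2]>.15]
        print("arm",s.sum(),w.mean(0).round(4),"zmax",np.percentile(w[:,2],97).round(4))
    dd=(M[0]-M[1])[:2];print("dir",np.degrees(np.arctan2(dd[1],dd[0])))
E
```

```text
top plug (array([0.4772, 0.1441, 0.0152, 0.4771, 0.1438, 0.0522]), 160) [0.4771 0.1439 0.0521]
rim (array([ 0.5969, -0.0789,  0.0435,  0.5988, -0.0701,  0.14  ]), 279)
arm 192 [ 0.6436 -0.0782  0.149 ] zmax 0.1665
arm 114 [ 0.558  -0.0595  0.1489] zmax 0.1676
dir -12.349966464375296
scene plug (array([0.4755, 0.1453, 0.016 , 0.4751, 0.1446, 0.0509]), 160) [0.4749 0.1443 0.0512]
rim (array([ 0.6007, -0.0577,  0.0467,  0.5971, -0.0684,  0.1391]), 344)
arm 132 [ 0.6361 -0.0773  0.1449] zmax 0.1655
arm 279 [ 0.5525 -0.0585  0.1492] zmax 0.1658
dir -12.681823860308679
```

Plug at (0.476, 0.1445), top at 52 mm; coupler axis near (0.598, -0.069), rim at about 0.140; the arms' line is at -12.5°. The tool's present closing line (77°) is already across the arms. I move above the plug.

arm_command(
  series=[
    [-0.029, -0.017, 0, 0],
    [-0.058, -0.034, 0, 0],
    [-0.087, -0.051, 0, 0],
    [-0.116, -0.068, 0, 0],
    [-0.144, -0.084, 0, 0],
  ],
  hand=1,
)

```text
time: 0.52
position: [0.2357, 0.3708, 0.2531]
eef_rot: [-0.0, 0.114, 0.993, -0.0]
force: [0.0, 0.4, 0.4]
gripper_width: 0.0856
grip_force: 0.0
```

arm_command(
  series=[
    [-0.029, -0.017, 0, 0],
    [-0.058, -0.034, 0, 0],
    [-0.087, -0.051, 0, 0],
    [-0.116, -0.068, 0, 0],
    [-0.144, -0.084, 0, 0],
  ],
)

```text
time: 0.93
position: [0.3569, 0.2561, 0.2532]
eef_rot: [-0.0, 0.115, 0.993, -0.0]
force: [0.4, 1.6, 0.7]
gripper_width: 0.0856
grip_force: 0.0
```

arm_command(
  series=[
    [-0.029, -0.017, 0, 0],
    [-0.058, -0.034, 0, 0],
    [-0.087, -0.051, 0, 0],
    [-0.116, -0.068, 0, 0],
    [-0.143, -0.083, 0, 0],
  ],
)

```text
time: 1.35
position: [0.4774, 0.1425, 0.2531]
eef_rot: [-0.0, 0.115, 0.993, -0.0]
force: [-0.2, 1.5, -0.6]
gripper_width: 0.0852
grip_force: 0.0
```

arm_command(
  series=[
    [0, 0, 0.03, 0],
    [0, 0, 0.06, 0],
    [0, 0, 0.06, 0],
    [0, 0, 0.06, 0],
  ],
)

```text
time: 1.68
position: [0.4753, 0.1439, 0.1928]
eef_rot: [-0.001, 0.115, 0.993, -0.001]
force: [0.3, 0.2, 1.0]
gripper_width: 0.0855
grip_force: 0.0
```

```bash
python3 - <<'E'
from h import *
d=robot.snapshot("wrist");cv2.imwrite("pics/w1.png",d["img"]);np.savez("w1.npz",**d);print(d["T"],d["camera_matrix"][0])
s=robot.read_state();print(s["position"],s["eef_rot"],s["joint_pos"],s["force"],s["gripper_width"])
E
```

```text
[[ 2.26700307e-01  9.39059090e-01  2.58408585e-01  4.09745455e-01]
 [ 9.73964473e-01 -2.18461646e-01 -6.05616522e-02  1.59508233e-01]
 [-4.18605226e-04  2.65410127e-01 -9.64135514e-01  3.14424275e-01]
 [ 0.00000000e+00  0.00000000e+00  0.00000000e+00  1.00000000e+00]] [377.80721215   0.         319.84266913]
[0.47620079 0.14438571 0.1941902 ] [-1.76087688e-04  1.14507098e-01  9.93422411e-01 -7.85873347e-05] [ 2.94395526e-01  2.26988600e-01 -1.66725329e-01  1.17746803e+00
 -4.09388680e-06  5.23913171e-01] [-0.4886165   0.17137365  0.81646008] 0.08549842071388024
```

View pics/w1.png

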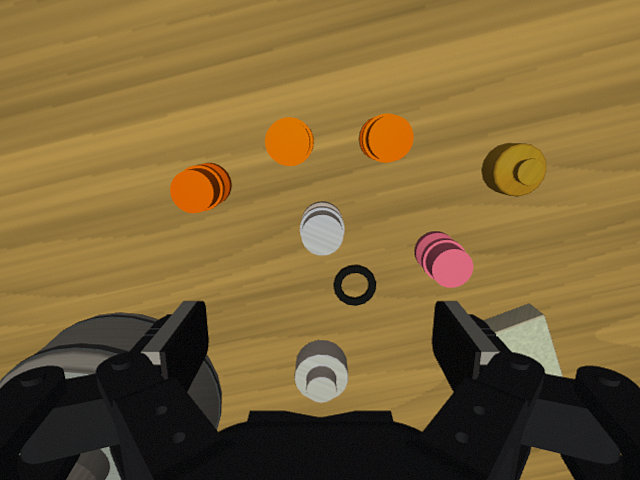

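The wrist view shows the grey grooved plug head at (322,235), gasket at (354,285), plain plug at (321,372), and the fingertips at (195,305) and (445,305).

```bash
python3 - <<'E'
from h import *
d=np.load("w1.npz");p,h=box(d,295,348,195,262)
q=p[(p[:,2]>.047)&(p[:,2]<.056)&(h[:,1]<60)];print(circ(q),np.median(q,0))
P=cloud(d)
for b in((150,212,300,380),(430,500,300,380)):
    q=P[b[2]:b[3],b[0]:b[1]].reshape(-1,3);q=q[(q[:,2]>.12)&(q[:,2]<.3)];print("finger",len(q),np.percentile(q[:,2],[0,1,5,20]),q[q[:,2]<np.percentile(q[:,2],5)].mean(0))
E
```

```text
(array([0.4751, 0.1454, 0.0152, 0.4745, 0.1456, 0.0527]), 1378) [0.47439713 0.14560186 0.05279454]
finger 3839 [0.18455485 0.18585089 0.18933493 0.19610094] [0.4650165  0.10244789 0.18724627]
finger 4308 [0.18408449 0.18603715 0.18962224 0.19710997] [0.48401158 0.18614265 0.18746534]
```

arm_command(
  series=[
    [0.001, 0.0005, 0.03, 0],
    [0.001, 0.0005, 0.06, 0],
    [0.001, 0.0005, 0.09, 0],
    [0.001, 0.0005, 0.12, 0],
    [0.001, 0.0005, 0.136, 0],
  ],
)

```text
time: 2.15
position: [0.4754, 0.1454, 0.0565]
eef_rot: [-0.0, 0.114, 0.993, 0.0]
force: [-0.9, 0.4, 0.3]
gripper_width: 0.0855
grip_force: 0.0
```

arm_command(
  series=[
    [0, 0, 0, 0],
    [0, 0, 0, 0],
    [0, 0, 0, 0],
    [0, 0, 0, 0],
    [0, 0, 0, 0],
  ],
  hand=0,
)

```text
time: 2.57
position: [0.4768, 0.1453, 0.0591]
eef_rot: [0.001, 0.115, 0.993, 0.0]
force: [-1.2, -2.8, 21.6]
gripper_width: 0.0278
grip_force: 57.7
```

arm_command(
  series=[
    [0, 0, 0, 0],
    [0, 0, 0, 0],
    [0, 0, 0, 0],
    [0, 0, 0, 0],
    [0, 0, 0, 0],
  ],
)

```text
time: 2.98
position: [0.4768, 0.1453, 0.0592]
eef_rot: [0.002, 0.115, 0.993, 0.001]
force: [-2.1, -1.8, 13.9]
gripper_width: 0.0275
grip_force: 58.1
```

The tips pressed up against the land while closing (14–20 N). I re-grip 3 mm higher.

arm_command(
  series=[
    [0, 0, 0, 0],
    [0, 0, 0, 0],
    [0, 0, -0.004, 0],
    [0, 0, -0.004, 0],
    [0, 0, -0.004, 0],
  ],
  hand=0.55,
)

```text
time: 3.4
position: [0.4757, 0.145, 0.0617]
eef_rot: [0.0, 0.115, 0.993, 0.0]
force: [-0.3, -0.4, -0.2]
gripper_width: 0.0468
grip_force: 0.0
```

arm_command(
  series=[
    [0, 0, 0, 0],
    [0, 0, 0, 0],
    [0, 0, 0, 0],
    [0, 0, 0, 0],
    [0, 0, 0, 0],
  ],
  hand=0,
)

```text
time: 3.82
position: [0.4757, 0.145, 0.0616]
eef_rot: [0.0, 0.115, 0.993, 0.0]
force: [-2.5, -0.9, 8.0]
gripper_width: 0.0276
grip_force: 58.5
```

arm_command(
  series=[
    [0, 0, 0, 0],
    [0, 0, 0, 0],
    [0, 0, 0, 0],
    [0, 0, 0, 0],
  ],
)

```text
time: 4.15
position: [0.4757, 0.1451, 0.0616]
eef_rot: [0.0, 0.115, 0.993, 0.0]
force: [-2.1, -0.8, 8.5]
gripper_width: 0.0271
grip_force: 58.5
```

```bash
python3 - <<'E'
from h import *
d=robot.snapshot("wrist");cv2.imwrite("pics/w2.png",d["img"][160:]);np.savez("w2.npz",**d)
s=robot.read_state();print(s["position"],s["eef_rot"],s["force"],s["gripper_width"])
E
```

```text
[0.475684   0.14506429 0.06164453] [2.02545275e-04 1.14654863e-01 9.93405358e-01 1.27919728e-04] [-1.89036285 -0.36021346  7.47363495] 0.026973894743996873
```

View pics/w2.png

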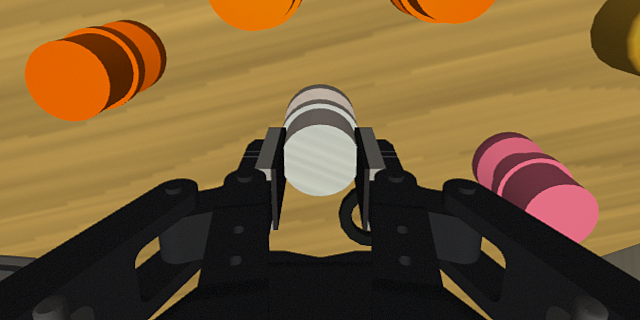

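The crop shows the head at (320,160) between the pads, apparently set towards the far side of the pads; I check its offset numerically.

```bash
python3 - <<'E'
from h import *
d=np.load("w2.npz");p,h=box(d,270,370,230,370)
q=p[(p[:,2]>.048)&(p[:,2]<.058)&(h[:,1]<70)&(h[:,2]>110)];print(circ(q),np.median(q,0),q.min(0),q.max(0))
P=cloud(d)
q,h=box(d,235,288,280,400);m=(q[:,2]>.02)&(q[:,2]<.1);q=q[m];print(q.min(0),q.max(0))
q,h=box(d,352,405,280,400);m=(q[:,2]>.02)&(q[:,2]<.1);q=q[m];print(q.min(0),q.max(0))
E
```

```text
(array([0.4761, 0.1449, 0.0163, 0.4751, 0.1454, 0.0529]), 4321) [0.47497721 0.1454817  0.05286412] [0.46011911 0.12970045 0.04822806] [0.49101498 0.15999322 0.05649287]
[0.45663298 0.12002673 0.03069116] [0.48358334 0.13553506 0.09975506]
[0.46648499 0.1557378  0.03054187] [0.48990114 0.17332985 0.09968787]
```

arm_command(
  series=[
    [0, 0, -0.02, 0],
    [0, 0, -0.06, 0],
    [0, 0, -0.1, 0],
    [0, 0, -0.14, 0],
    [0, 0, -0.17, 0],
  ],
)

```text
time: 4.62
position: [0.4755, 0.145, 0.2343]
eef_rot: [0.001, 0.115, 0.993, 0.0]
force: [1.2, 0.4, -3.4]
gripper_width: 0.0269
grip_force: 60.1
```

arm_command(
  series=[
    [-0.015, -0.012, -0.02, 0],
    [-0.035, -0.026, -0.03, 0],
    [-0.055, -0.04, -0.03, 0],
    [-0.075, -0.056, -0.03, 0],
    [-0.095, -0.072, -0.03, 0],
  ],
)

```text
time: 5.03
position: [0.5521, 0.0523, 0.2611]
eef_rot: [-0.0, 0.115, 0.993, -0.0]
force: [0.4, 0.2, -3.2]
gripper_width: 0.027
grip_force: 60.2
```

arm_command(
  series=[
    [-0.02, -0.015, 0, 0],
    [-0.04, -0.03, 0, 0],
    [-0.06, -0.046, 0, 0],
    [-0.073, -0.058, 0, 0],
    [-0.073, -0.058, 0, 0],
  ],
)

```text
time: 5.45
position: [0.6106, -0.0226, 0.2599]
eef_rot: [-0.001, 0.116, 0.993, -0.0]
force: [0.8, -0.7, -3.5]
gripper_width: 0.0272
grip_force: 60.2
```

```bash
python3 - <<'E'
from h import *
d=robot.snapshot("wrist");cv2.imwrite("pics/w3.png",d["img"]);np.savez("w3.npz",**d)
s=robot.read_state();print(s["position"],s["eef_rot"],s["force"],s["gripper_width"],s["joint_pos"])
E
```

```text
[ 0.60985455 -0.02126588  0.26011669] [-8.39620217e-04  1.15613214e-01  9.93293943e-01 -1.51195576e-04] [-0.3210088   0.53943356 -3.00415393] 0.0273113739459505 [-3.47767198e-02  4.52766034e-01  3.17975160e-01  1.43770367e+00
 -1.65367412e-04  1.96968167e-01]
```

View pics/w3.png

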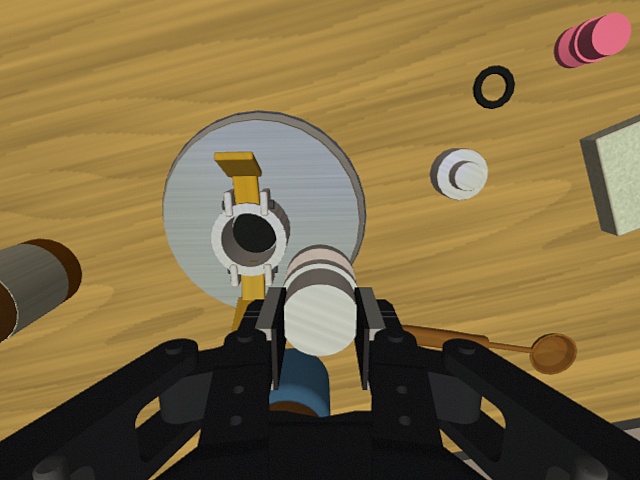

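The wrist view shows the open coupler rim at (249,238), arm tabs at (237,163) and (245,300), and the held plug at (320,320).

```bash
cat >> h.py <<'E'
from scipy.optimize import least_squares
def ring(q,c0):
    f=lambda c:(lambda r:r-np.clip(r,.0182,.0245))(np.hypot(*(q[:,:2]-c).T))
    return least_squares(f,c0,loss="soft_l1",f_scale=.0005,x_scale=.001,diff_step=1e-4).x
E
python3 - <<'E'
from h import *
for n,b in (("w3",(200,300,195,285)),("top0",(325,380,160,235)),("scene0",(270,315,225,300))):
    d=np.load(n+".npz");p,h=box(d,*b)
    m=(h[:,1]<60)&(p[:,2]>.12)&(p[:,2]<.15)&(np.hypot(p[:,0]-.598,p[:,1]+.069)<.03);q=p[m]
    z=np.percentile(q[:,2],[5,30,50,70,90]);
    hist,e=np.histogram(q[:,2],bins=np.arange(.12,.15,.001));zr=e[hist.argmax()]+.0005
    q=q[abs(q[:,2]-zr)<.002];q=q[np.hypot(q[:,0]-.598,q[:,1]+.069)<.0275];print(n,zr,len(q),ring(q,np.array([.598,-.069])),q.min(0),q.max(0))
    if n=="w3":
        from h import cloud
        p,h=box(d,210,270,150,205);t=p[(h[:,1]>100)&(p[:,2]>.12)];print("tab",t.mean(0),t[:,2].max())
d=np.load("w3.npz");p,h=box(d,280,362,240,360);q=p[(p[:,2]>.24)&(p[:,2]<.262)&(h[:,1]<70)&(h[:,2]>110)];print("head",circ(q),np.median(q,0))
E
```

```text
w3 0.1405 2096 [ 0.59782524 -0.06817361] [ 0.57084382 -0.09298603  0.13850503] [ 0.62483213 -0.04315783  0.14249927]
tab [ 0.55556644 -0.05800087  0.15101771] 0.3815020128057536
top0 0.1395 191 [ 0.59898922 -0.06921605] [ 0.57332546 -0.09416071  0.1375086 ] [ 0.62494403 -0.0442579   0.14141857]
scene0 0.1385 279 [ 0.59688636 -0.06808333] [ 0.57116736 -0.09260989  0.13653618] [ 0.62377008 -0.04441274  0.14049463]
head (array([ 0.6099, -0.0221,  0.0166,  0.61  , -0.0222,  0.251 ]), 4302) [ 0.60975868 -0.02221204  0.25101781]
```

arm_command(
  series=[
    [0.0005, -0.024, 0, 0],
    [0.001, -0.0475, 0, 0],
    [0.001, -0.0475, 0.02, 0],
    [0.001, -0.0475, 0.042, 0],
    [0.001, -0.0475, 0.05, 0],
  ],
)

```text
time: 5.92
position: [0.5962, -0.0656, 0.2085]
eef_rot: [-0.002, 0.115, 0.993, 0.0]
force: [-0.9, 1.1, -3.8]
gripper_width: 0.0272
grip_force: 60.4
```

arm_command(
  series=[
    [0, 0, 0, 0],
    [0, 0, 0.001, 0],
    [0, 0, 0.003, 0],
    [0, 0, 0.005, 0],
    [0, 0, 0.007, 0],
  ],
)

```text
time: 6.33
position: [0.5981, -0.0657, 0.2049]
eef_rot: [0.001, 0.115, 0.993, -0.0]
force: [0.9, -0.1, -3.6]
gripper_width: 0.0273
grip_force: 60.4
```

```bash
python3 - <<'E'
from h import *
d=robot.snapshot("wrist");np.savez("w4.npz",**d);e=robot.snapshot("scene");np.savez("s4.npz",**e)
cv2.imwrite("pics/w4.png",np.hstack([d["img"][150:450,170:470],cv2.resize(e["img"][200:320,230:350],(300,300))]))
s=robot.read_state();print(s["position"],s["eef_rot"],s["force"],s["wrist_torque"])
E
```

```text
[ 0.59773353 -0.06578749  0.20433076] [2.17028800e-05 1.14584363e-01 9.93413521e-01 3.53939057e-06] [-0.37152114 -0.13121334 -3.46769364] [ 0.02244876 -0.04687616 -0.01094344]
```

View pics/w4.png

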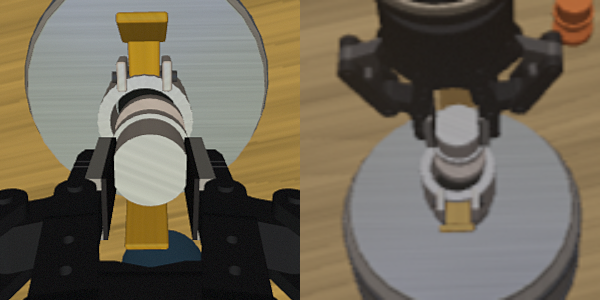

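The plug stands just over the rim, slightly to the right of the coupler's centre in the wrist crop (plug (152,125), coupler about (146,112)); I measure the remaining offset.

```bash
python3 - <<'E'
from h import *
for n,b,hb,zo in(("w4",(255,370,205,310),(270,372,275,365),.0009),("s4",(270,315,240,300),(275,315,230,270),-.0009)):
    d=np.load(n+".npz");p,h=box(d,*b)
    q=p[(h[:,1]<60)&(abs(p[:,2]-.1396-zo)<.002)];r=np.hypot(q[:,0]-.598,q[:,1]+.0685);q=q[(r<.0275)&(r>.0165)];print(n,len(q),ring(q,np.array([.598,-.0685])))
    p,h=box(d,*hb);q=p[(abs(p[:,2]-.195-zo)<.004)&(h[:,1]<70)&(h[:,2]>100)];print("head",circ(q),np.median(q,0))
E
```

```text
w4 1952 [ 0.59682603 -0.06799932]
head (array([ 0.5984, -0.0656,  0.0161,  0.5975, -0.0654,  0.196 ]), 4307) [ 0.5973466  -0.06535515  0.19600553]
s4 172 [ 0.59727825 -0.06832463]
head (array([ 0.5982, -0.0588,  0.021 ,  0.5967, -0.0652,  0.1937]), 240) [ 0.59719226 -0.06537986  0.19371724]
```

arm_command(
  series=[
    [0, -0.0027, 0, 0],
    [0, -0.0027, 0.002, 0],
    [0, -0.0027, 0.004, 0],
    [0, -0.0027, 0.006, 0],
    [0, -0.0027, 0.008, 0],
  ],
)

```text
time: 6.85
position: [0.5971, -0.0685, 0.1961]
eef_rot: [-0.0, 0.115, 0.993, 0.0]
force: [0.7, 0.7, -2.0]
gripper_width: 0.0272
grip_force: 60.4
```

arm_command(
  series=[
    [0, 0, 0.002, 0],
    [0, 0, 0.004, 0],
    [0, 0, 0.004, 0],
  ],
)

```text
time: 7.1
position: [0.5969, -0.0685, 0.1918]
eef_rot: [-0.0, 0.115, 0.993, -0.0]
force: [0.0, -0.2, -3.6]
gripper_width: 0.0277
grip_force: 60.4
```

Foot is about 9 mm into the bore without force. Continue down.

arm_command(
  series=[
    [0, 0, 0.003, 0],
    [0, 0, 0.006, 0],
    [0, 0, 0.009, 0],
    [0, 0, 0.012, 0],
    [0, 0, 0.0135, 0],
  ],
)

```text
time: 7.52
position: [0.5969, -0.0685, 0.1782]
eef_rot: [-0.0, 0.115, 0.993, 0.0]
force: [-0.3, 0.5, -2.9]
gripper_width: 0.027
grip_force: 60.4
```

arm_command(
  series=[
    [0, 0, 0.0005, 0],
    [0, 0, 0.001, 0],
    [0, 0, 0.0015, 0],
    [0, 0, 0.0015, 0],
  ],
)

```text
time: 7.85
position: [0.5971, -0.0685, 0.1773]
eef_rot: [0.0, 0.115, 0.993, 0.0]
force: [-0.0, -0.0, -3.1]
gripper_width: 0.0273
grip_force: 60.4
```

arm_command(
  series=[
    [0, 0, 0.0005, 0],
    [0, 0, 0.001, 0],
    [0, 0, 0.001, 0],
  ],
)

```text
time: 8.1
position: [0.5971, -0.0685, 0.1762]
eef_rot: [-0.0, 0.115, 0.993, 0.0]
force: [0.1, 0.2, -3.5]
gripper_width: 0.0271
grip_force: 60.4
```

arm_command(
  series=[
    [0, 0, 0.0005, 0],
    [0, 0, 0.001, 0],
    [0, 0, 0.001, 0],
  ],
)

```text
time: 8.35
position: [0.5971, -0.0685, 0.1752]
eef_rot: [-0.0, 0.115, 0.993, 0.0]
force: [-0.2, 1.5, -3.8]
gripper_width: 0.0272
grip_force: 60.4
```

arm_command(
  series=[
    [0, 0, 0.0005, 0],
    [0, 0, 0.001, 0],
    [0, 0, 0.001, 0],
  ],
)

```text
time: 8.6
position: [0.5971, -0.0685, 0.1744]
eef_rot: [0.0, 0.115, 0.993, -0.0]
force: [-0.3, 0.7, -0.4]
gripper_width: 0.027
grip_force: 60.5
```

arm_command(
  series=[
    [0, 0, 0.0005, 0],
    [0, 0, 0.0005, 0],
  ],
)

```text
time: 8.77
position: [0.5972, -0.0685, 0.174]
eef_rot: [0.0, 0.115, 0.993, 0.0]
force: [-1.0, 0.5, 1.8]
gripper_width: 0.0275
grip_force: 60.6
```

Force has turned from -3.5 to +1.8 N: the plug is on the seat. Release and rise.

arm_command(
  series=[
    [0, 0, 0, 0],
    [0, 0, 0, 0],
    [0, 0, 0, 0],
    [0, 0, 0, 0],
    [0, 0, 0, 0],
  ],
  hand=0.55,
)

```text
time: 9.18
position: [0.5971, -0.0685, 0.1738]
eef_rot: [0.0, 0.115, 0.993, -0.0]
force: [0.7, -0.5, 0.9]
gripper_width: 0.047
grip_force: 0.0
```

arm_command(
  series=[
    [0, 0, -0.005, 0],
    [0, 0, -0.02, 0],
    [0, 0, -0.04, 0],
    [0, 0, -0.06, 0],
    [0, 0, -0.065, 0],
  ],
)

```text
time: 9.6
position: [0.598, -0.0687, 0.2423]
eef_rot: [0.002, 0.115, 0.993, -0.0]
force: [0.5, -0.6, 1.0]
gripper_width: 0.0469
grip_force: 0.0
```

```bash
python3 - <<'E'
from h import *
d=robot.snapshot("wrist");np.savez("w5.npz",**d);e=robot.snapshot("scene");np.savez("s5.npz",**e)
cv2.imwrite("pics/w5.png",np.hstack([d["img"][130:430,170:470],cv2.resize(e["img"][200:320,230:350],(300,300))]))
s=robot.read_state();print(s["position"],s["eef_rot"],s["force"],s["joint_pos"])
for n,d,b in(("w",d,(250,380,190,340)),("s",e,(270,315,225,290))):
    p,h=box(d,*b)
    k=h[:,1]<60
    q=p[k&(p[:,2]>.155)&(p[:,2]<.172)];print(n,"head",len(q),circ(q),np.median(q,0))
    q=p[k&(abs(p[:,2]-.1396)<.002)];r=np.hypot(q[:,0]-.598,q[:,1]+.0685);q=q[(r<.0275)&(r>.017)]
    print("rim",len(q),ring(q,np.array([.598,-.0685])))
    P,H=p,h;a=p[(H[:,1]>80)&(p[:,2]>.13)&(p[:,2]<.18)]
    for s in(a[:,0]>.598,a[:,0]<.598):
        if s.any():print("arm",s.sum(),a[s].mean(0),a[s][:,2].max())
E
```

```text
[ 0.59773886 -0.06860002  0.24006825] [1.16507343e-03 1.14659526e-01 9.93404165e-01 2.11384532e-06] [-0.13529892  0.08162645 -0.34821061] [-1.14267277e-01  4.29236118e-01  2.31886179e-01  1.37111624e+00
  2.72460338e-06  1.15557400e-01]
w head 2384 (array([ 0.5967, -0.0684,  0.0153,  0.5956, -0.068 ,  0.165 ]), 2384) [ 0.59541806 -0.0679638   0.16533128]
rim 1804 [ 0.59768328 -0.06815501]
arm 1589 [ 0.63896356 -0.07702703  0.14520745] 0.15991233171041472
arm 529 [ 0.56807826 -0.06153571  0.13772728] 0.14088091387566667
s head 272 (array([ 0.5956, -0.0684,  0.0158,  0.5972, -0.0683,  0.1631]), 272) [ 0.59757914 -0.06833565  0.16364223]
rim 182 [ 0.59752082 -0.06823287]
arm 94 [ 0.6297006  -0.07567804  0.13749689] 0.16512677342374427
arm 253 [ 0.55077673 -0.05805764  0.15055147] 0.1684629408256807
```

View pics/w5.png

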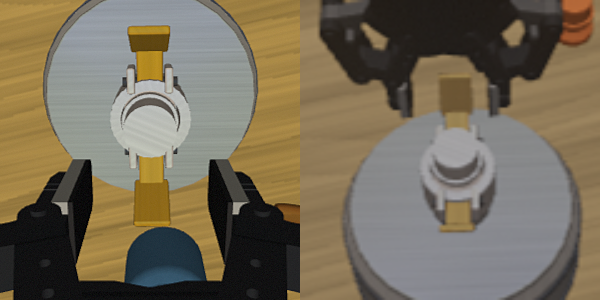

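The plug is seated centrally and both arms are still up. Open fully, turn 89° so the fingers lie over the tabs.

arm_command(
  series=[
    [0, 0, 0, 7],
    [0, 0, 0, 14],
    [0, 0, 0, 21],
    [0, 0, 0, 28],
    [0, 0, 0, 35],
  ],
  hand=1,
)

```text
time: 10.12
position: [0.5967, -0.0685, 0.2375]
eef_rot: [-0.001, 0.411, 0.912, -0.0]
force: [-0.2, 0.9, 0.3]
gripper_width: 0.0856
grip_force: 0.0
```

arm_command(
  series=[
    [0, 0, 0, 7],
    [0, 0, 0, 14],
    [0, 0, 0, 21],
    [0, 0, 0, 28],
    [0, 0, 0, 35],
  ],
)

```text
time: 10.53
position: [0.5967, -0.0685, 0.2376]
eef_rot: [-0.001, 0.666, 0.746, -0.0]
force: [0.8, 0.7, 0.2]
gripper_width: 0.0853
grip_force: 0.0
```

arm_command(
  series=[
    [0, 0, 0, 7],
    [0, 0, 0, 14],
    [0, 0, 0, 19.3],
    [0, 0, 0, 19.3],
    [0, 0, 0, 19.3],
  ],
)

```text
time: 10.95
position: [0.5968, -0.0685, 0.238]
eef_rot: [-0.0, 0.779, 0.627, -0.0]
force: [-0.1, -0.3, -0.7]
gripper_width: 0.085
grip_force: 0.0
```

```bash
python3 - <<'E'
from h import *
s=robot.read_state();print(s["position"],s["eef_rot"],s["gripper_width"],s["force"])
from scipy.spatial.transform import Rotation as R
q=s["eef_rot"];print(R.from_quat([*q[1:],q[0]]).as_matrix().round(4))
E
```

```text
[ 0.59679282 -0.06850801  0.23795941] [-4.02692970e-04  7.78728982e-01  6.27360216e-01 -4.11708153e-04] 0.0850081147964586 [-0.13660716 -0.29078043 -0.7210051 ]
[[ 2.128e-01  9.771e-01 -1.100e-03]
 [ 9.771e-01 -2.128e-01  1.000e-04]
 [-1.000e-04 -1.100e-03 -1.000e+00]]
```

arm_command(
  series=[
    [0, 0.0007, 0.015, 0],
    [0, 0.0007, 0.03, 0],
    [0, 0.0007, 0.045, 0],
    [0, 0.0007, 0.052, 0],
    [0, 0.0007, 0.054, 0],
  ],
)

```text
time: 11.37
position: [0.597, -0.0686, 0.1833]
eef_rot: [-0.001, 0.779, 0.627, -0.001]
force: [-0.2, -0.5, 0.5]
gripper_width: 0.0855
grip_force: 0.0
```

arm_command(
  series=[
    [0, 0, 0.002, 0],
    [0, 0, 0.004, 0],
    [0, 0, 0.006, 0],
    [0, 0, 0.008, 0],
    [0, 0, 0.01, 0],
  ],
)

```text
time: 11.78
position: [0.598, -0.0687, 0.175]
eef_rot: [0.0, 0.78, 0.626, 0.0]
force: [-0.5, 0.9, -0.5]
gripper_width: 0.0851
grip_force: 0.0
```

arm_command(
  series=[
    [0, 0, 0.002, 0],
    [0, 0, 0.004, 0],
    [0, 0, 0.006, 0],
    [0, 0, 0.008, 0],
    [0, 0, 0.008, 0],
  ],
)

```text
time: 12.2
position: [0.5977, -0.0687, 0.1664]
eef_rot: [-0.0, 0.78, 0.626, -0.0]
force: [0.1, -0.3, 0.0]
gripper_width: 0.0853
grip_force: 0.3
```

```bash
python3 - <<'E'
from h import *
d=robot.snapshot("wrist");e=robot.snapshot("scene")
cv2.imwrite("pics/w6.png",np.hstack([cv2.resize(d["img"],(533,400)),cv2.resize(e["img"][200:320,250:330],(267,400))]))
print(robot.read_state()["force"])
E
```

```text
[0.03976927 0.27716053 0.47786504]
```

View pics/w6.png

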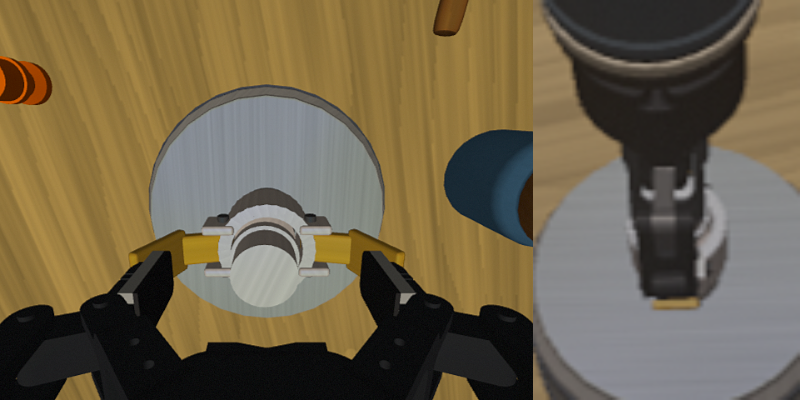

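The plug head stands between the fingers, and the tabs (at (155,255) and (380,250)) lie just outside the fingertips' backs, so the tips press on their upper faces. Continue down gently.

arm_command(
  series=[
    [0, 0, 0.002, 0],
    [0, 0, 0.004, 0],
    [0, 0, 0.006, 0],
    [0, 0, 0.006, 0],
  ],
)

```text
time: 12.63
position: [0.5977, -0.0687, 0.1604]
eef_rot: [-0.0, 0.78, 0.626, -0.0]
force: [1.0, -0.5, -0.1]
gripper_width: 0.0852
grip_force: 0.5
```

arm_command(
  series=[
    [0, 0, 0.002, 0],
    [0, 0, 0.004, 0],
    [0, 0, 0.006, 0],
    [0, 0, 0.006, 0],
  ],
)

```text
time: 12.97
position: [0.5976, -0.0686, 0.1543]
eef_rot: [-0.0, 0.78, 0.626, -0.0]
force: [0.8, 0.3, -0.1]
gripper_width: 0.0855
grip_force: 0.5
```

arm_command(
  series=[
    [0, 0, 0.002, 0],
    [0, 0, 0.004, 0],
    [0, 0, 0.004, 0],
  ],
)

```text
time: 13.22
position: [0.5977, -0.0687, 0.1504]
eef_rot: [-0.0, 0.78, 0.626, -0.0]
force: [1.3, -0.3, 0.6]
gripper_width: 0.0851
grip_force: 0.8
```

arm_command(
  series=[
    [0, 0, 0.002, 0],
    [0, 0, 0.004, 0],
    [0, 0, 0.004, 0],
  ],
)

```text
time: 13.47
position: [0.5978, -0.0687, 0.1465]
eef_rot: [-0.0, 0.78, 0.626, -0.0]
force: [1.6, -0.4, 1.0]
gripper_width: 0.0855
grip_force: 1.4
```

```bash
python3 - <<'E'
from h import *
e=robot.snapshot("top");d=robot.snapshot("wrist");np.savez("t7.npz",**e);np.savez("w7.npz",**d)
print(robot.read_state()["force"])
for n,D,b in(("w",d,(130,500,230,340)),("t",e,(320,385,155,240))):
    p,h=box(D,*b);a=p[(h[:,1]>80)&(h[:,0]<30)&(p[:,2]>.1)&(p[:,2]<.18)&(np.hypot(p[:,0]-.598,p[:,1]+.068)<.08)]
    u=(a[:,:2]-[.5976,-.0683])@[.976,-.216]
    for s in(u>10e-3,u<-10e-3):
        if s.any():print(n,s.sum(),"r",np.percentile(abs(u[s]),[2,50,98]).round(4),"z",np.percentile(a[s][:,2],[2,50,98]).round(4))
E
```

```text
[ 1.44154618 -1.00509566  0.45179554]
w 3260 r [0.0181 0.0426 0.0615] z [0.1309 0.1348 0.1516]
w 3417 r [0.0254 0.0426 0.0631] z [0.1313 0.1351 0.1538]
```

Both tabs have come down evenly (outer ends at r ≈ 62 mm, about 1.1 rad). Continue.

arm_command(
  series=[
    [0, 0, 0.001, 0],
    [0, 0, 0.002, 0],
    [0, 0, 0.003, 0],
    [0, 0, 0.004, 0],
    [0, 0, 0.004, 0],
  ],
)

```text
time: 13.98
position: [0.5977, -0.0687, 0.1427]
eef_rot: [-0.0, 0.78, 0.626, -0.0]
force: [0.2, -0.6, 3.1]
gripper_width: 0.0856
grip_force: 1.6
```

arm_command(
  series=[
    [0, 0, 0.001, 0],
    [0, 0, 0.002, 0],
    [0, 0, 0.003, 0],
    [0, 0, 0.004, 0],
    [0, 0, 0.004, 0],
  ],
)

```text
time: 14.4
position: [0.5978, -0.0687, 0.1387]
eef_rot: [0.0, 0.78, 0.626, 0.0]
force: [0.0, 0.2, 3.5]
gripper_width: 0.0855
grip_force: 2.3
```

arm_command(
  series=[
    [0, 0, 0.001, 0],
    [0, 0, 0.002, 0],
    [0, 0, 0.003, 0],
    [0, 0, 0.004, 0],
    [0, 0, 0.004, 0],
  ],
)

```text
time: 14.82
position: [0.598, -0.0687, 0.1352]
eef_rot: [0.0, 0.78, 0.626, 0.0]
force: [0.5, -0.4, 8.7]
gripper_width: 0.0856
grip_force: 5.5
```

arm_command(
  series=[
    [0, 0, 0.001, 0],
    [0, 0, 0.002, 0],
    [0, 0, 0.003, 0],
    [0, 0, 0.004, 0],
    [0, 0, 0.004, 0],
  ],
)

```text
time: 15.23
position: [0.5985, -0.0688, 0.1316]
eef_rot: [0.001, 0.78, 0.626, 0.001]
force: [1.2, 0.0, 9.4]
gripper_width: 0.0855
grip_force: 5.8
```

```bash
cat > arms.py <<'E'
from h import *
d=robot.snapshot("wrist");cv2.imwrite("pics/w8.png",d["img"])
print(robot.read_state()["force"],robot.read_state()["position"])
p,h=box(d,100,540,230,400);a=p[(h[:,1]>80)&(h[:,0]<30)&(p[:,2]>.09)&(p[:,2]<.18)&(np.hypot(p[:,0]-.598,p[:,1]+.068)<.08)]
u=(a[:,:2]-[.5976,-.0683])@[.976,-.216]
for s in(u>25e-3,u<-25e-3):
    t=a[s];r=abs(u[s]);m=r>.045
    print(s.sum(),"r",np.percentile(r,[2,50,98]).round(4),"z",np.percentile(t[:,2],[2,50,98]).round(4),"slope",np.polyfit(r[m],t[m][:,2],1).round(4) if m.sum()>20 else "")
E
python3 arms.py
```

```text
[ 3.11556836 -0.18402389  9.81992792] [ 0.59853648 -0.06880826  0.13155434]
3701 r [0.0271 0.0441 0.0691] z [0.1205 0.1263 0.1602] slope [-0.0917  0.1336]
3549 r [0.0265 0.0491 0.0686] z [0.1207 0.127  0.163 ] slope [-0.1523  0.1377]
```

arm_command(
  series=[
    [0, 0, 0.001, 0],
    [0, 0, 0.002, 0],
    [0, 0, 0.003, 0],
    [0, 0, 0.003, 0],
  ],
)

```text
time: 15.62
position: [0.5985, -0.0688, 0.1285]
eef_rot: [0.001, 0.78, 0.626, 0.001]
force: [1.7, -0.0, 9.0]
gripper_width: 0.0853
grip_force: 4.9
```

arm_command(
  series=[
    [0, 0, 0.001, 0],
    [0, 0, 0.002, 0],
    [0, 0, 0.003, 0],
    [0, 0, 0.003, 0],
  ],
)

```text
time: 15.95
position: [0.5986, -0.0688, 0.1256]
eef_rot: [0.001, 0.78, 0.626, 0.001]
force: [2.4, -0.1, 10.7]
gripper_width: 0.0854
grip_force: 5.6
```

```bash
python3 arms.py
```

```text
[ 1.2774905  -0.55419862 11.43379893] [ 0.59858738 -0.06876703  0.12562823]
2967 r [0.0275 0.0437 0.0664] z [0.1154 0.1179 0.1581] slope [-0.3985  0.1435]
2760 r [0.0268 0.0431 0.0658] z [0.1151 0.1176 0.1589] slope [-0.4906  0.1485]
```

arm_command(
  series=[
    [0, 0, 0.0007, 0],
    [0, 0, 0.0014, 0],
    [0, 0, 0.002, 0],
    [0, 0, 0.002, 0],
  ],
)

```text
time: 16.33
position: [0.5986, -0.0688, 0.1237]
eef_rot: [0.001, 0.78, 0.626, 0.001]
force: [0.5, -0.5, 12.0]
gripper_width: 0.0855
grip_force: 5.8
```

arm_command(
  series=[
    [0, 0, 0.0005, 0],
    [0, 0, 0.001, 0],
    [0, 0, 0.001, 0],
  ],
)

```text
time: 16.58
position: [0.5984, -0.0687, 0.1226]
eef_rot: [0.001, 0.78, 0.626, 0.001]
force: [0.4, 0.2, 12.2]
gripper_width: 0.0855
grip_force: 5.4
```

```bash
python3 arms.py
```

```text
[-0.10720174 -0.18447924 10.36787744] [ 0.59836659 -0.06871209  0.12254258]
2543 r [0.0278 0.0435 0.0638] z [0.1109 0.115  0.1568] slope [-0.4221  0.1399]
2357 r [0.0268 0.0418 0.0629] z [0.1104 0.1147 0.1594] slope [-0.7263  0.1571]
```

arm_command(
  series=[
    [0, 0, 0.0005, 0],
    [0, 0, 0.001, 0],
    [0, 0, 0.001, 0],
  ],
)

```text
time: 16.88
position: [0.5984, -0.0687, 0.1216]
eef_rot: [0.001, 0.78, 0.626, 0.001]
force: [-0.2, 0.3, 12.2]
gripper_width: 0.0854
grip_force: 5.5
```

arm_command(
  series=[
    [0, 0, 0.0003, 0],
    [0, 0, 0.0006, 0],
    [0, 0, 0.0006, 0],
  ],
)

```text
time: 17.13
position: [0.5984, -0.0687, 0.121]
eef_rot: [0.001, 0.78, 0.626, 0.001]
force: [-0.2, -0.3, 11.6]
gripper_width: 0.0855
grip_force: 5.6
```

```bash
python3 arms.py
```

```text
[-0.03136028  0.08752091 12.28318845] [ 0.59836825 -0.06874429  0.12096451]
2337 r [0.0279 0.0434 0.0624] z [0.1085 0.1136 0.1639] slope [-0.6348  0.15  ]
2125 r [0.0271 0.0418 0.0614] z [0.1078 0.1133 0.1605] slope [-0.6871  0.1522]
```

arm_command(
  series=[
    [0, 0, 0.0003, 0],
    [0, 0, 0.0005, 0],
    [0, 0, 0.0005, 0],
  ],
)

```text
time: 17.43
position: [0.5985, -0.0687, 0.1206]
eef_rot: [0.001, 0.78, 0.626, 0.001]
force: [0.5, -0.9, 12.0]
gripper_width: 0.0853
grip_force: 5.4
```

arm_command(
  series=[
    [0, 0, 0.0003, 0],
    [0, 0, 0.0005, 0],
    [0, 0, 0.0005, 0],
  ],
)

```text
time: 17.68
position: [0.5986, -0.0687, 0.1203]
eef_rot: [0.001, 0.78, 0.626, 0.001]
force: [0.1, 0.2, 17.3]
gripper_width: 0.0851
grip_force: 7.8
```

arm_command(
  series=[
    [0, 0, 0.0003, 0],
    [0, 0, 0.0005, 0],
    [0, 0, 0.0005, 0],
  ],
)

```text
time: 17.93
position: [0.5986, -0.0688, 0.1202]
eef_rot: [0.001, 0.78, 0.626, 0.001]
force: [-0.4, -0.2, 21.0]
gripper_width: 0.0856
grip_force: 10.1
```

arm_command(
  series=[
    [0, 0, 0.0003, 0],
    [0, 0, 0.0005, 0],
    [0, 0, 0.0005, 0],
  ],
)

```text
time: 18.18
position: [0.5987, -0.0688, 0.1201]
eef_rot: [0.001, 0.78, 0.626, 0.001]
force: [-3.1, -0.5, 26.3]
gripper_width: 0.0855
grip_force: 12.8
```

```bash
python3 arms.py; python3 -c "
from h import *
print(robot.read_state()['wrist_torque'])"
```

```text
[-2.42387295e+00 -1.56549342e-02  2.56159757e+01] [ 0.59873412 -0.06878355  0.12004651]
2260 r [0.028  0.0437 0.0614] z [0.1072 0.1129 0.1561] slope [-0.5083  0.1417]
2017 r [0.0274 0.0415 0.0607] z [0.1069 0.1128 0.1605] slope [-0.8864  0.1624]
[0.21926946 1.20203291 0.02274531]
```

The force has reached 26 N with no more travel, and the wrist moment shows that it is almost all on cam_b (tool sits 1 mm towards +x). I back off, shift 3 mm towards -x and press again, so cam_a goes home as well.

arm_command(
  series=[
    [0, 0, -0.003, 0],
    [0, -0.0015, -0.004, 0],
    [0, -0.003, -0.004, 0],
    [0, -0.003, -0.004, 0],
  ],
)

```text
time: 18.57
position: [0.5943, -0.0679, 0.1217]
eef_rot: [-0.0, 0.78, 0.626, -0.0]
force: [-0.6, 1.1, -0.2]
gripper_width: 0.0854
grip_force: 0.0
```

arm_command(
  series=[
    [0, 0, 0.001, 0],
    [0, 0, 0.0015, 0],
    [0, 0, 0.002, 0],
    [0, 0, 0.0025, 0],
    [0, 0, 0.0025, 0],
  ],
)

```text
time: 18.98
position: [0.5955, -0.0681, 0.1205]
eef_rot: [0.001, 0.78, 0.626, 0.001]
force: [-2.3, -0.5, 12.5]
gripper_width: 0.0856
grip_force: 5.9
```

```bash
python3 arms.py; python3 -c "
from h import *
print(robot.read_state()['wrist_torque'])"
```

```text
[-2.15797734e+00  1.03704150e-02  1.23723237e+01] [ 0.59548386 -0.06810401  0.12051166]
2001 r [0.0287 0.0428 0.0616] z [0.107  0.1125 0.1624] slope [-0.6522  0.148 ]
2404 r [0.0272 0.0431 0.0607] z [0.1073 0.1128 0.1582] slope [-0.502  0.144]
[-0.10355231 -0.15373894 -0.00136766]
```

arm_command(
  series=[
    [0, 0, 0.0005, 0],
    [0, 0, 0.001, 0],
    [0, 0, 0.0015, 0],
    [0, 0, 0.0015, 0],
  ],
)

```text
time: 19.37
position: [0.596, -0.0682, 0.1201]
eef_rot: [0.001, 0.78, 0.626, 0.001]
force: [-5.8, 1.1, 24.2]
gripper_width: 0.0852
grip_force: 11.5
```

```bash
python3 arms.py; python3 -c "
from h import *
print(robot.read_state()['wrist_torque'])"
```

```text
[-4.52732051  0.63916479 24.72935466] [ 0.5959614  -0.0681761   0.12006871]
1990 r [0.0285 0.0423 0.0615] z [0.107  0.1126 0.16  ] slope [-0.7664  0.1548]
2307 r [0.0271 0.0427 0.0606] z [0.1072 0.1129 0.1561] slope [-0.2232  0.1269]
[-0.06364106  0.22293484 -0.032064  ]
```

Load now balanced on both, no further travel: both at their stops. Withdraw and inspect.

arm_command(
  series=[
    [0, 0, -0.003, 0],
    [0, 0, -0.01, 0],
    [0, 0, -0.03, 0],
    [0, 0, -0.06, 0],
    [0, 0, -0.09, 0],
  ],
)

```text
time: 19.83
position: [0.594, -0.0679, 0.2087]
eef_rot: [-0.001, 0.78, 0.626, -0.001]
force: [0.9, -0.7, 0.3]
gripper_width: 0.0856
grip_force: 0.0
```

arm_command(
  series=[
    [0, 0, -0.03, 0],
    [0, 0, -0.05, 0],
    [0, 0, -0.05, 0],
    [0, 0, -0.05, 0],
  ],
)

```text
time: 20.17
position: [0.5953, -0.0681, 0.259]
eef_rot: [0.001, 0.78, 0.626, 0.001]
force: [0.1, 0.3, -1.8]
gripper_width: 0.0852
grip_force: 0.0
```

```bash
cat >> arms.py <<'E'
for n,lo in(("a",1),("b",-1)):
    k=(lo*u>.04)&(lo*u<.07)&(a[:,2]<.13)&(a[:,2]>.1);t=a[k];r=lo*u[k];print(n,k.sum(),np.polyfit(r,t[:,2],1),"angle from level deg",np.degrees(np.arctan(np.polyfit(r,t[:,2],1)[0])),r.max())
p,h=box(d,200,440,150,400);k=(h[:,1]<60)&(p[:,2]>.157)&(p[:,2]<.172);print("head",circ(p[k]),np.median(p[k],0))
E
python3 arms.py
```

```text
[-0.52275584  0.57406767  0.11596413] [ 0.59478316 -0.0680193   0.25775908]
720 r [0.0269 0.0438 0.0614] z [0.1075 0.1121 0.1308] slope [-0.2374  0.1225]
769 r [0.0257 0.043  0.0605] z [0.1078 0.1122 0.1322] slope [-0.241   0.1227]
a 445 [-0.23684113  0.12250337] angle from level deg -13.32447811948758 0.062164953960474965
b 449 [-0.23341086  0.1222996 ] angle from level deg -13.138235068909012 0.061498092779448
head (array([ 0.5978, -0.0683,  0.0154,  0.598 , -0.0676,  0.1628]), 1925) [ 0.59800677 -0.06749336  0.1628619 ]
```

View pics/w8.png

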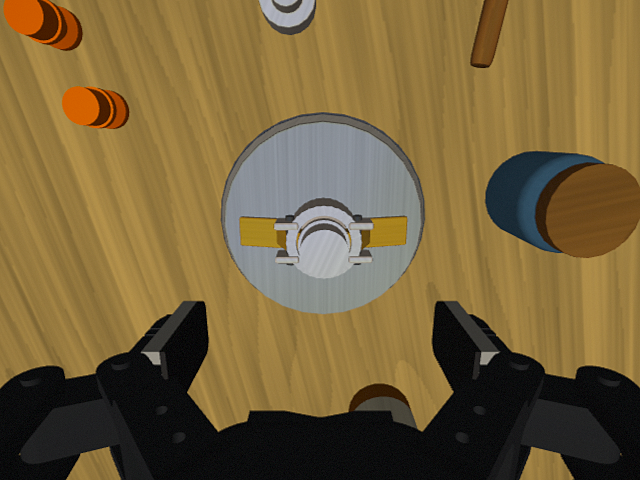

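The picture shows both tabs down level at (262,231) and (387,231), and the plug head central at (323,250). Both tabs measure 13.2° (14° when home), and the head is about 2.4 mm lower than before locking.

```bash
python3 -c "
from bench import robot
print(robot.job_done())"
```

```text
the job is handed in; nothing more can be done
None
```

The plug is seated in the coupler, both cam arms measure home with the plug drawn down about 2.4 mm, the gripper is clear, and the job was handed in at about 20 s; no verdict came back.

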